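# Raise the video-call light until its mast locks, then switch it on

## Robot

A 6-joint arm with a two-finger parallel gripper is mounted at the origin on a cart in front of the work surface, level with it; the furniture and walls round the work are solid. World frame = base frame: x ahead of the robot, y to its left, z up, the work surface at z = 0. Lengths are in m, angles in degrees, forces in N, time in s.
With the tool pointing down it reaches from about 0.375 to 0.75 m from the base axis. Payload 9 kg.
Tool frame: the origin (TCP) lies where the fingers leave the gripper's body, on its centre line; the fingertips stand 73 mm ahead of it and the grasp point (between the pads) lies 54 mm ahead of it (robot.tip_reach is the distance from the TCP to the fingertips, in m); z points along the fingers, y is the line along which they close (so a half turn about z gives the same grasp; the last joint's range is limited). The gripper opens to 85 mm and grips with 20 to 120 N. Pads are 22 mm wide; open, the fingers measure 114 mm over their backs; the gripper's body (76 mm by 85 mm) begins 54 mm behind the grasp point. The pads swing forward as they close: fully open they stand 13 mm farther back than shut.
Start: joints at [-81.629, 5.964, 5.575, 89.605, 0, 77.527], TCP at [0.214, -0.561, 0.304] pointing down, gripper open.
Joint ranges: [-171.21, 171.21], [-48.23, 106.86], [-62.78, 66.21], [-105.2, 120.99], [-86.42, 89.51], [-180, 180]. Speed limits (degrees/s): [127.2, 127.2, 147.25, 180, 180, 180].

## Interface

Orientations are given as [roll, pitch, yaw] about the fixed x, y, z axes, in that order (R = Rz(yaw) Ry(pitch) Rx(roll)).
In Python, from plant import robot gives the robot as it stands. Calls block until the motion is done:
- robot.move_pose(position, orientation): joint-space move of the TCP to a pose.
- robot.line_to(position, vel=0.15, rotation=None, guard=None): straight line of the TCP; rotation=None keeps the orientation; vel is the mean speed in m/s. With guard (N) it stops when the force on the tool has changed by that much, and returns True; else False.
- robot.goto_joints(angles): joint-space move.
- robot.set_gripper(opening): finger opening in m; the grip force is fixed at half the most; returns when the fingers have stopped.
- robot.pause(seconds).
- robot.ik(position, orientation): joint angles nearest the present ones, or None.
- robot.observe(): the state.
- robot.grab_frame(name): name is "scene" or "side" or "wrist"; returns the picture (420x560x3 uint8, blue, green, red); there is no depth.
- robot.get_calibration(name): a dict with "vertical_fov" (degrees; the focal length in pixels is half the picture's height over the tangent of half this angle, whatever the lens; pixels are square), "cx", "cy" (the principal point, pixels), "rvec" (rotation vector, rad) and "tvec" (3), from world to camera coordinates, as OpenCV has them. Camera axes: x right, y down, z forward; pixel columns grow to the right and rows downward; lengths in m; the calibration is good to about 2 mm. The wrist camera is an equidistant fisheye: a pixel r from the principal point sees the ray r / f radians off the axis. A picture is of the moment at which its call begins: read the wrist's pose just before it. get_calibration takes no time and is no camera call; for the wrist camera it gives the pose at the moment of the call.
A pose or a line that the arm cannot do raises robot.IKError and nothing moves.
- robot.job_done(): hands the job in; it is judged then, once.
The state is a dict: "time": time; "q": joint angles; "qvel": joint speeds; "joint_torque": joint torques, N m; "tool_pos": TCP position; "tcp_rot": TCP orientation; "ft_force": force on the tool from outside, world axes, zero at the start; "torque": the same for the moment, N m; "gripper_width": finger opening in m; "gripper_force": force on a finger pad.
Only numpy, scipy, OpenCV 4.12 (cv2) and the standard library are available. Lean on these libraries where they do the work, as an engineer would, in place of code of your own. Each camera call takes 0.05 s, during which the arm holds its last target. There are 200 camera calls.

## Task

Get the video-call light on the desk ready: pull its light bar out along the slanting telescopic mast until the orange lock button clicks out of the mast's side, then push the orange switch on the bar's upper edge fully in to turn the light on, and let go. Pull with feeling, so that the stand is not dragged, lifted or tipped, and leave the battery, the earbud case and the USB stick where they are.

Things in the scene. Friction and masses are not known exactly. Their poses are not given: they have to be found in the camera images.
- call_light: the desk light, a loose 3.2 kg stand: dark base plate 160 (x) x 150 (y) x 14 mm on rubber, a leaning telescopic mast and a light bar. Origin: centre of the plate's underside, z up; the mast leans 30 degrees from vertical towards the plate's own -x. A pull of some 20 N along the mast drags the stand.
- mast_foot (a point): foot of the mast, +40 mm x and +20 mm z of the plate's origin; z along the mast, outward. Dark lower section; aluminium middle section, 26 mm square, clamped by the owner 0 to 30 mm out of it (stays so), ending in a black ring; steel upper section, 17 mm square, which slides in the middle one and carries the light bar.
- bar_top (a point): middle of the upper edge of the light bar, a flat black bar with white front: 150 mm long (y, level), 44 mm high (down along -z), 14 mm thick (x; -x is the white front). z is the mast's axis, outward. Pinch it across its thickness. It slides out along z with about 6 N (4 N friction plus its 0.22 kg), without notches, and stays where left.
- bar_middle (a point): centre of the light bar, 22 mm below bar_top, same axes. The bar starts 0 to 40 mm out of the middle section and locks at 90 mm, so 50 to 90 mm from the start: how far is not told and must be felt or seen. Once locked it has 3 mm of play along the mast and then goes neither further out nor back in.
- lock_button (a joint): how far the orange spring lock button (9 mm dome, +y side of the upper section) stands out: about 0 while hidden in the middle section; it jumps to 0.0075 m as it clicks out through the window in the middle section's +y side, 18 mm below that section's end. The mast is then locked.
- switch_cap (a point): centre of the flat end of the switch cap, on the bar's upper edge 50 mm to the +y side of bar_top; 8 mm above the edge when out, 3 mm when in. z is the mast's axis, outward: push along -z.
- light_switch (a joint): travel of the latching push switch, a round orange cap 14 mm across: 0 out (off), 0.005 m fully in (on). It moves along the mast's axis, takes about 3 N and stays in. An unlocked mast gives way at 2 N of push, before the switch does.
- battery: bystander: green AA battery standing on end, 14 mm across, 50 mm tall; origin at the centre of its foot
- earbuds: bystander: white earbud case 47 x 58 x 25 mm; origin at the centre of its underside
- usb: bystander: grey USB stick 57 x 18 x 8 mm lying flat; origin at the centre of its underside

How it is judged:
By the outcome, as a careful person would: the job done as asked, in the order asked, and still so for the second after the job is handed in, with the robot touching nothing.
It also fails if it takes over 48 s, if anything falls off the work surface, if the arm or the gripper's body presses on something with over 40 N, if the wrist force passes 120 N, or if a joint passes its speed limit or range.

## Working session

There is one attempt and no reset: what is moved stays moved. The work goes in short steps, each a Python script; the robot and the scene stay as the last script left them, time stands still between calls to the robot, and variables do not carry over. Pictures are saved under pics/ and viewed, at most 10 in all, crops included, and the job is handed in when it is done.

```bash
mkdir -p pics; ls; python3 - <<'E'
from plant import robot
import cv2
for n in("scene","side"):
    cv2.imwrite(f"pics/{n}0.png",robot.grab_frame(n)); print(n,robot.get_calibration(n))
cv2.imwrite("pics/wrist0.png",robot.grab_frame("wrist"))
print(robot.observe())
E
```

```text
pics
scene {'vertical_fov': 48.661540481488025, 'cx': 281.1952170845644, 'cy': 212.21860506829051, 'rvec': array([ 0.63310744, -2.46387917,  1.40488853]), 'tvec': array([0.48302955, 0.17268082, 0.77583505])}
side {'vertical_fov': 54.22545293832626, 'cx': 277.0875974227288, 'cy': 212.24999474888975, 'rvec': array([ 2.30391282, -0.10412066,  0.04400257]), 'tvec': array([-0.49998487,  0.19076578,  0.8304369 ])}
{'time': 0.15, 'q': array([-8.16296595e+01,  5.99137747e+00,  5.54014318e+00,  8.96069436e+01,
        1.31248483e-03,  7.75255296e+01]), 'qvel': array([ 0.0328943 , -0.20503664,  0.09282805,  0.00469641,  0.06880752,
       -0.08321767]), 'joint_torque': array([ 2.31546779e-03, -5.57354343e+01,  5.04009247e+01,  1.23236468e-02,
       -3.18853517e-04, -1.22002866e-06]), 'tool_pos': array([ 0.21347854, -0.56054635,  0.30332198]), 'tcp_rot': array([-1.79943479e+02, -1.38481925e-02,  2.08448034e+01]), 'ft_force': array([-0.06052381,  0.36256167, -0.64954906]), 'torque': array([ 0.00822091,  0.03092252, -0.02727506]), 'gripper_force': 0.0, 'gripper_width': 0.08541913730737136}
```

View pics/scene0.png

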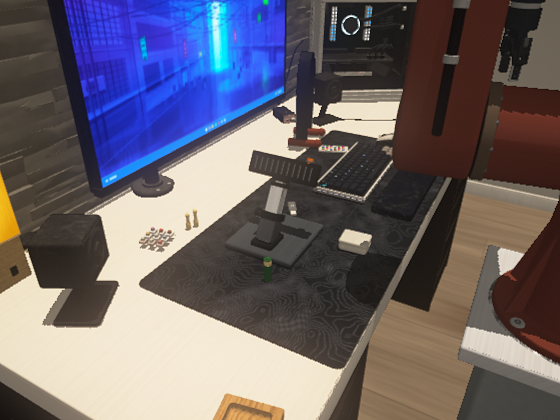

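View pics/side0.png

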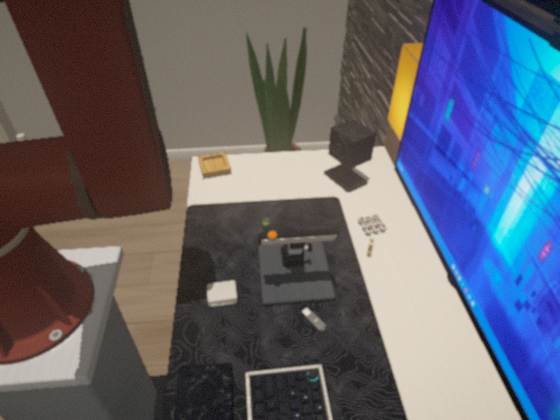

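The side view's orange switch is at about (272,235), the bar spans (262–337, 239) and the plate is below it. In the scene view the bar is at (250–322, 150–185). The mast therefore leans towards world −y, so the bar's +y end points to the robot (−x). I'll crop closer.

```bash
python3 - <<'E'
import cv2,numpy as np
a=cv2.imread("pics/scene0.png")[130:280,215:385]; b=cv2.imread("pics/side0.png")[205:325,230:350]
a=cv2.resize(a,None,fx=3.5,fy=3.5,interpolation=cv2.INTER_CUBIC);b=cv2.resize(b,None,fx=5,fy=5,interpolation=cv2.INTER_CUBIC)
g=lambda i:np.clip(255*(i/255.)**.55,0,255).astype(np.uint8)
cv2.imwrite("pics/a.png",g(a));cv2.imwrite("pics/b.png",g(b)); print(a.shape,b.shape)
E
```

```text
(525, 595, 3) (600, 600, 3)
```

View pics/a.png

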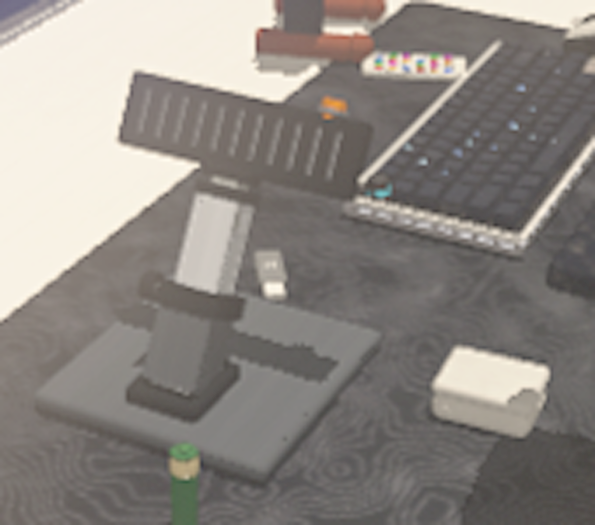

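View pics/b.png

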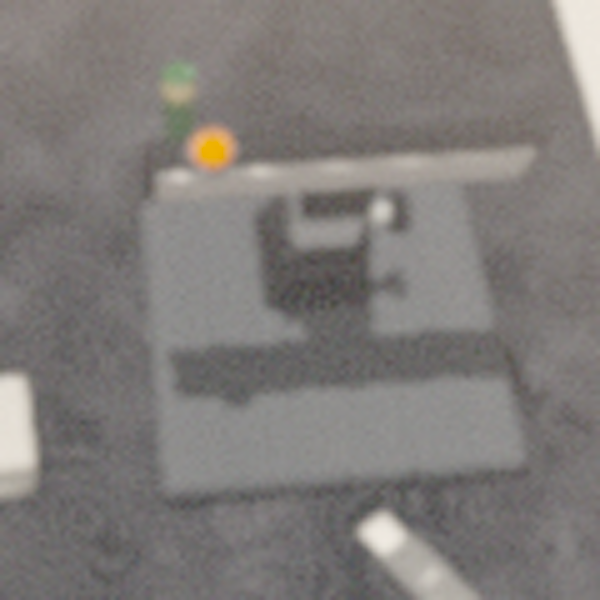

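The scene crop shows the back of the bar with corners at (135,72), (372,122), (357,195) and (120,143), and the cap at (334,105). The side crop shows the cap at (213,148) and plate corners at (147,205), (165,495) and (525,470). The top of the bar's white front runs from (160,172) to (537,150).

```bash
cat > h.py <<'E'
from plant import robot
import numpy as np, cv2
from scipy.spatial.transform import Rotation as Ro
def ray(n,u,v):
    c=robot.get_calibration(n); R=cv2.Rodrigues(c["rvec"])[0]; f=210/np.tan(np.radians(c["vertical_fov"]/2))
    p=np.array([(u-c["cx"])/f,(v-c["cy"])/f])
    if n=="wrist":
        r=np.hypot(*p); d=np.array([*(p/r*np.sin(r)),np.cos(r)]) if r>0 else np.array([0,0,1.])
    else: d=np.array([*p,1])
    d=R.T@d; return -R.T@c["tvec"], d/np.linalg.norm(d)
def plane(r,z): o,d=r; return o+d*(z-o[2])/d[2]
def tri(r1,r2):
    (o,d),(p,e)=r1,r2
    s=np.linalg.lstsq(np.c_[d,-e],p-o,rcond=None)[0]; a,b=o+d*s[0],p+e*s[1]
    return (a+b)/2,np.linalg.norm(a-b)
E
python3 - <<'E'
from h import *
np.set_printoptions(precision=4,suppress=True)
A=lambda x,y:ray("scene",215+(x+.5)/3.5-.5,130+(y+.5)/3.5-.5)
B=lambda x,y:ray("side",230+(x+.5)/5-.5,205+(y+.5)/5-.5)
print("cams",A(0,0)[0],B(0,0)[0])
print("cap",*tri(A(334,104),B(213,148)))
for p in[(147,205),(165,488),(525,465)]: print("plateB",plane(B(*p),.014))
for p in[(38,405),(268,470),(380,335)]: print("plateA",plane(A(*p),.014))
print("farend",*tri(A(135,72),B(535,145))); print("nearend",*tri(A(372,122),B(150,160)))
# orange centroid
for n in("scene","side"):
    i=cv2.cvtColor(cv2.imread(f"pics/{n}0.png"),cv2.COLOR_BGR2HSV); m=cv2.inRange(i,(5,150,120),(22,255,255))
    k,l,s,c=cv2.connectedComponentsWithStats(m)
    print(n,[(s[j],c[j]) for j in range(1,k) if abs(c[j][0]-(310 if n=="scene" else 272))<12 and s[j][4]>3])
E
```

```text
cams [0.1532 0.7413 0.5404] [ 0.4554 -0.531   0.6976]
cap [ 0.4928 -0.0085  0.1708] 0.0002812152821111123
plateB [0.4708 0.1131 0.014 ]
plateB [ 0.4691 -0.0423  0.014 ]
plateB [ 0.6147 -0.0444  0.014 ]
plateA [0.6054 0.1281 0.014 ]
plateA [0.4643 0.1183 0.014 ]
plateA [ 0.4672 -0.0344  0.014 ]
farend [ 0.6156 -0.0061  0.1621] 0.008586325628689325
nearend [ 0.4695 -0.0077  0.1657] 0.00038674939825755484
scene [(array([308, 129,  16,   3,  29], dtype=int32), array([316.5517, 129.4828])), (array([306, 140,  15,   3,  38], dtype=int32), array([313.3684, 140.9737])), (array([307, 158,   7,   4,  20], dtype=int32), array([310.15, 159.4 ]))]
side [(array([269, 231,   8,   8,  52], dtype=int32), array([272.1538, 234.3462]))]
```

```bash
cat >> h.py <<'E'
def frame(psi): return (Ro.from_euler('z',psi,degrees=True)*Ro.from_euler('y',-30,degrees=True)).as_matrix()
def tool(psi,s):
    B=frame(psi); return Ro.from_matrix(np.c_[s*B[:,1],s*B[:,0],-B[:,2]]).as_euler('xyz',degrees=True)
E
python3 - <<'E'
from h import *
np.set_printoptions(precision=4,suppress=True)
top=np.array([.543,-.0045,.164]); m=frame(91.5)[:,2]; print(m,np.linalg.det(Ro.from_euler('xyz',tool(91.5,1),degrees=True).as_matrix()))
best=None
for s in(1,-1):
    for d in(.13,.06,.04,.04+.09): print(s,d,robot.ik(top+m*d,tool(91.5,s)))
    q=robot.ik(top+m*.133,tool(91.5,s))
    if q is not None and (best is None or abs(q[5])<abs(best[0][5])): best=(q,s)
s=best[1]; print("s",s)
robot.move_pose(top+m*.15,tool(91.5,s))
o=robot.observe(); print(o["time"],o["tool_pos"],o["tcp_rot"],o["ft_force"])
cv2.imwrite("pics/w1.png",robot.grab_frame("wrist"));cv2.imwrite("pics/s1.png",robot.grab_frame("side"))
E
```

```text
[ 0.0131 -0.4998  0.866 ] 0.9999999999999997
1 0.13 [-31.5991   9.051    2.1948 100.6431  24.7629 -36.9693]
1 0.06 [-28.5347   7.5189  -5.6905  92.9087  25.6493 -33.727 ]
1 0.04 [-27.6296   7.3433  -7.672   90.6825  25.8974 -32.7604]
1 0.13 [-31.5991   9.051    2.1948 100.6431  24.7629 -36.9693]
-1 0.13 [-31.5991   9.051    2.1948 100.6431  24.7629 143.0307]
-1 0.06 [-28.5347   7.5189  -5.6905  92.9087  25.6493 146.273 ]
-1 0.04 [-27.6296   7.3433  -7.672   90.6825  25.8974 147.2396]
-1 0.13 [-31.5991   9.051    2.1948 100.6431  24.7629 143.0307]
s 1
2.325 [ 0.5449 -0.08    0.2939] [ 150.019    -0.0094 -178.5712] [0.1958 0.3455 0.3685]
```

View pics/w1.png

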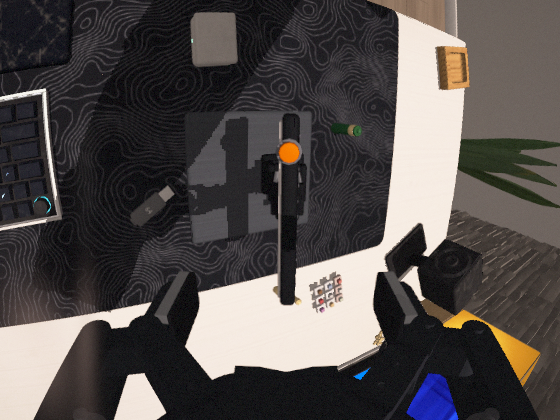

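The wrist view shows the bar's black upper edge from (290,115) to (288,303), the cap at (290,152), and the open fingers symmetric about column 288. Next I'll intersect these with the upper-edge plane.

```bash
python3 - <<'E'
from h import *
np.set_printoptions(precision=4,suppress=True)
I=cv2.imread("pics/w1.png"); h=cv2.cvtColor(I,cv2.COLOR_BGR2HSV)
m_=cv2.inRange(h,(5,150,120),(22,255,255)); m_[:,:260]=0;m_[:,320:]=0;m_[180:]=0
ys,xs=np.nonzero(m_); u,v=(xs.min()+xs.max())/2,(ys.min()+ys.max())/2; print(u,v,np.ptp(xs)+1,np.ptp(ys)+1)
psi=91.5;F=frame(psi);m=F[:,2]; top=np.array([.543,-.0045,.164])
def onp(u,v,dz): o,d=ray("wrist",u,v); return o+d*((top+m*dz-o)@m)/(d@m)
c=onp(u,v,.008); print("cap",c, "old cap",[.4928,-.0085,.1708],"dia",np.ptp([onp(xs.min(),v,.008)@F[:,0],onp(xs.max()+1,v,.008)@F[:,0]]))
loc=lambda p:F.T@(p-top)
print("cap loc",loc(c))
g=I.max(2)
for r in(120,180,215,240,265,290):
    print(r,g[r,272:306].tolist())
for e in((290,115),(288,303)): print("end",onp(*e,0),loc(onp(*e,0)))
E
```

```text
289.0 152.0 21 21
cap [ 0.4917 -0.0086  0.1717] old cap [0.4928, -0.0085, 0.1708] dia 0.013820231246017098
cap loc [0.0014 0.0514 0.008 ]
120 [88, 83, 85, 86, 83, 85, 82, 85, 100, 95, 53, 17, 20, 28, 30, 27, 31, 33, 37, 34, 36, 37, 24, 37, 37, 36, 23, 39, 83, 81, 84, 84, 85, 82]
180 [10, 58, 90, 97, 96, 94, 128, 134, 133, 68, 25, 26, 26, 30, 31, 34, 34, 34, 33, 34, 39, 40, 37, 38, 29, 24, 66, 103, 126, 71, 37, 31, 33, 31]
215 [73, 74, 73, 45, 21, 12, 116, 134, 92, 35, 20, 25, 20, 18, 18, 22, 28, 28, 24, 27, 28, 29, 31, 33, 28, 70, 51, 49, 57, 56, 69, 81, 83, 83]
240 [36, 40, 39, 39, 40, 47, 113, 134, 81, 27, 13, 18, 21, 16, 25, 25, 17, 14, 22, 18, 13, 17, 23, 20, 30, 42, 57, 46, 49, 67, 47, 42, 61, 42]
265 [48, 44, 36, 43, 73, 82, 121, 133, 76, 18, 25, 27, 31, 29, 33, 34, 27, 33, 30, 32, 35, 35, 29, 34, 38, 58, 48, 55, 49, 64, 59, 59, 59, 93]
290 [227, 149, 129, 138, 139, 136, 131, 113, 56, 13, 25, 29, 27, 30, 30, 34, 31, 34, 31, 32, 32, 34, 47, 244, 247, 247, 247, 246, 246, 246, 247, 246, 246, 246]
end [ 0.4675 -0.0046  0.1651] [0.0022 0.0755 0.    ]
end [ 0.6155 -0.0018  0.1645] [ 0.001  -0.0725  0.    ]
```

```bash
cat >> h.py <<'E'
PSI=90.8; TOP=np.array([.543,-.0045,.164])+frame(91.5)@[.0015,.0015,0]; FR=frame(PSI); M=FR[:,2]; ROT=tool(PSI,1)
def st(t=""):
    o=robot.observe(); print(t,round(o["time"],2),"along",round(float((o["tool_pos"]-TOP)@M),4),"F_bar",np.round(FR.T@o["ft_force"],2),"w",round(float(o["gripper_width"]),4),"gf",round(float(o["gripper_force"]),1)); return o
E
python3 - <<'E'
from h import *
robot.line_to(TOP+M*.13,.1,rotation=ROT); st()
print(robot.line_to(TOP+M*.040,.06,guard=5)); st()
robot.set_gripper(.024); st("24")
cv2.imwrite("pics/w2.png",robot.grab_frame("wrist"))
E
```

```text
2.77 along 0.13 F_bar [ 0.78 -0.91  0.12] w 0.0856 gf 0.0
False
 4.42 along 0.0404 F_bar [ 0.46 -0.05 -0.87] w 0.0856 gf 0.0
24 5.03 along 0.04 F_bar [ 0.24  0.6  -0.47] w 0.0243 gf 0.0
```

View pics/w2.png

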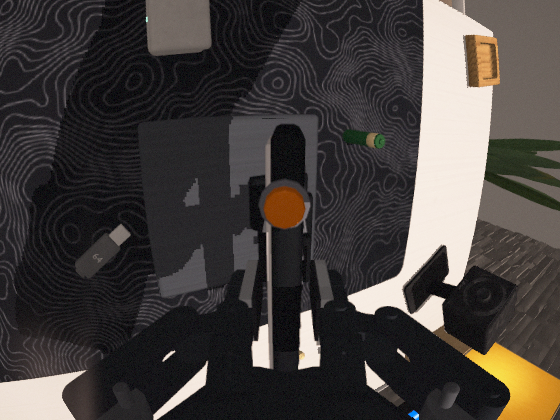

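The wrist view shows the bar (columns 273–302) between the fingers (inner faces at about 258 and 315), roughly centred, with the cap at (285,208). I'll close in stages and watch the side force.

```bash
python3 - <<'E'
from h import *
for w in(.019,.0165,.0):
    robot.set_gripper(w); o=st(w)
    if abs((FR.T@o["ft_force"])[0])>5: break
E
```

```text
0.019 5.31 along 0.04 F_bar [-0.3  -0.16 -0.04] w 0.0191 gf 0.0
0.0165 5.53 along 0.04 F_bar [ 0.62 -0.92 -1.07] w 0.0164 gf 0.0
0.0 5.74 along 0.0401 F_bar [-4.5   0.3   0.16] w 0.0134 gf 59.9
```

```bash
python3 - <<'E'
from h import *
a=robot.observe()["tool_pos"]; 
for i in range(1,4):
    g=robot.line_to(a+M*.01*i,.03,guard=13); o=st(i)
    if g: print("guard"); break
E
```

```text
1 6.22 along 0.0506 F_bar [-4.45  0.74 -1.46] w 0.0134 gf 59.9
2 6.71 along 0.0609 F_bar [-5.31  1.93  1.54] w 0.0135 gf 60.3
3 6.97 along 0.0644 F_bar [-0.49 -0.41  5.83] w 0.0135 gf 60.3
guard
```

```bash
python3 - <<'E'
from h import *
robot.pause(.15); st("rest"); robot.pause(.1); st()
I=robot.grab_frame("scene")[110:290,200:400]; J=robot.grab_frame("side")[190:320,220:360]
g=lambda i:np.clip(255*(i/255.)**.55,0,255).astype(np.uint8)
cv2.imwrite("pics/p3.png",g(np.hstack([cv2.resize(I,(400,360),interpolation=3),cv2.resize(J,(388,360),interpolation=3)])))
E
```

```text
rest 7.12 along 0.0634 F_bar [ 1.71 -3.34  1.76] w 0.0133 gf 59.8
 7.22 along 0.063 F_bar [ 1.44 -3.84  3.75] w 0.0129 gf 60.0
```

View pics/p3.png

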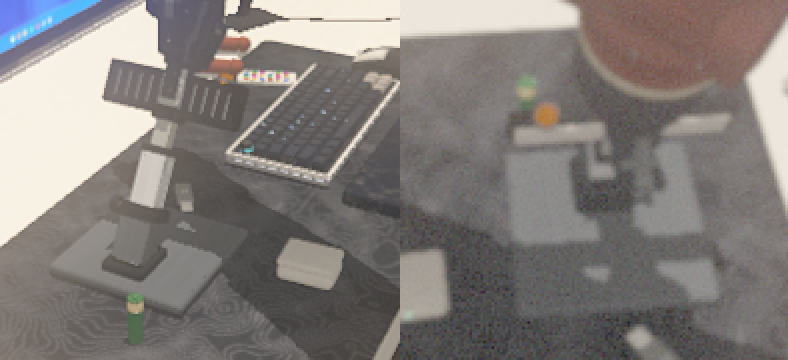

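The steel section is now visible in the scene crop at about (165,130), so the bar is sliding and the plate hasn't moved. I'll keep pulling.

```bash
python3 - <<'E'
from h import *
a=robot.observe()["tool_pos"]; n=0
for i in range(1,8):
    g=robot.line_to(a+M*.008*i,.025,guard=13); o=st((i,g))
    if g:
        break
robot.pause(.2); st("rest")
E
```

```text
(1, True) 7.55 along 0.0641 F_bar [ 1.49 -2.36  4.59] w 0.0133 gf 60.6
rest 7.75 along 0.0641 F_bar [ 1.94 -2.36  3.32] w 0.0129 gf 60.6
```

```bash
python3 - <<'E'
from h import *
o0=robot.observe();a=o0["tool_pos"]; print(o0["tcp_rot"],ROT,FR.T@(a-TOP),FR.T@o0["torque"],o0["joint_torque"])
for i in range(1,6):
    robot.line_to(a+M*.001*i,.01); o=st(i)
    f=FR.T@o["ft_force"]
    if f[2]<-14: break
print(FR.T@(o["tool_pos"]-TOP),FR.T@o["torque"],o["q"])
E
```

```text
[ 1.49910806e+02 -1.29491484e-01 -1.79203165e+02] [ 1.50000000e+02  1.27222187e-14 -1.79200000e+02] [-0.00139047  0.00023498  0.06408583] [-0.78595974  0.18548037 -0.18953101] [  0.44492187 -50.8095181   43.91952753   3.64574634   0.65972043
  -0.19889619]
1 8.0 along 0.0643 F_bar [ 0.99 -3.92 -2.97] w 0.013 gf 59.8
2 8.25 along 0.0653 F_bar [ 0.36 -4.76 -2.45] w 0.0132 gf 59.8
3 8.5 along 0.0661 F_bar [ 1.46 -5.4  -4.92] w 0.0134 gf 59.4
4 8.75 along 0.0671 F_bar [ 1.87 -3.73 -2.61] w 0.0133 gf 59.8
5 9.0 along 0.0681 F_bar [ 0.92 -3.7  -3.9 ] w 0.0129 gf 59.5
[-0.0014388   0.0004052   0.06805361] [-1.33228372  0.40759766 -0.1912411 ] [-29.09544728   7.12779509  -5.41699052  93.73156042  25.710631
 -33.6048048 ]
```

```bash
python3 - <<'E'
from h import *
a=robot.observe()["tool_pos"]; p=0; n=0
for i in range(1,24):
    g=robot.line_to(a+M*.003*i,.015,guard=9); o=st((i,g)); d=(o["tool_pos"]-a)@M
    n=n+1 if g else 0
    if n>=2 or (g and d-p<.0015): break
    if g: a=a+M*(d-.003*i)
    p=d if not g else 3e-3*i
E
```

```text
(1, False) 9.28 along 0.0702 F_bar [ 0.63 -5.76 -3.01] w 0.0131 gf 59.8
(2, False) 9.63 along 0.0731 F_bar [ 1.28 -5.63 -3.18] w 0.0132 gf 59.6
(3, False) 9.98 along 0.076 F_bar [ 1.28 -4.92 -4.05] w 0.013 gf 59.7
(4, False) 10.33 along 0.0792 F_bar [ 1.69 -4.32 -2.85] w 0.0131 gf 59.8
(5, False) 10.68 along 0.0821 F_bar [ 0.78 -5.03 -3.41] w 0.0131 gf 59.6
(6, False) 11.03 along 0.0851 F_bar [ 0.71 -4.87 -2.62] w 0.0132 gf 59.7
(7, False) 11.38 along 0.0882 F_bar [ 2.12 -4.56 -3.42] w 0.0134 gf 59.8
(8, False) 11.73 along 0.0911 F_bar [ 1.41 -4.17 -3.41] w 0.0131 gf 59.6
(9, False) 12.08 along 0.0941 F_bar [ 0.78 -4.99 -4.3 ] w 0.0132 gf 59.7
(10, False) 12.43 along 0.0972 F_bar [ 0.89 -4.89 -2.72] w 0.013 gf 59.7
(11, False) 12.78 along 0.1005 F_bar [ 1.15 -4.45 -3.19] w 0.013 gf 59.6
(12, False) 13.13 along 0.1036 F_bar [ 1.6  -3.62 -2.96] w 0.0134 gf 59.5
(13, False) 13.48 along 0.1068 F_bar [ 0.86 -3.13 -4.03] w 0.0129 gf 59.5
(14, False) 13.83 along 0.11 F_bar [ 1.11 -2.51 -2.97] w 0.0132 gf 59.6
(15, False) 14.18 along 0.113 F_bar [ 1.87 -2.86 -4.51] w 0.0128 gf 59.4
(16, False) 14.53 along 0.116 F_bar [ 1.41 -2.93 -4.83] w 0.0131 gf 59.3
(17, False) 14.88 along 0.1191 F_bar [ 1.31 -1.41 -3.75] w 0.0131 gf 59.4
(18, False) 15.23 along 0.1222 F_bar [ 1.1  -1.93 -2.69] w 0.0129 gf 59.5
(19, False) 15.58 along 0.1262 F_bar [0.83 0.7  6.92] w 0.0127 gf 60.7
(20, True) 15.79 along 0.1274 F_bar [1.25 0.36 7.05] w 0.0129 gf 60.7
```

```bash
python3 - <<'E'
from h import *
robot.pause(.1); st("rest")
I=robot.grab_frame("scene")[90:270,210:390]; J=robot.grab_frame("side")[190:320,220:360]
g=lambda i:np.clip(255*(i/255.)**.55,0,255).astype(np.uint8)
cv2.imwrite("pics/p4.png",g(np.hstack([cv2.resize(I,(400,400),interpolation=2),cv2.resize(J,(400,400),interpolation=2)])))
for n in("scene","side"):
    i=cv2.cvtColor(robot.grab_frame(n),cv2.COLOR_BGR2HSV); m=cv2.inRange(i,(5,150,80),(22,255,255))
    k,l,s,c=cv2.connectedComponentsWithStats(m)
    print(n,[(s[j].tolist(),c[j].round(1)) for j in range(1,k) if s[j][4]>2 and 200<c[j][0]<400 and 90<c[j][1]<330])
E
```

```text
rest 15.89 along 0.1273 F_bar [ 1.51 -1.04  7.04] w 0.0134 gf 60.8
scene [([319, 114, 6, 3, 13], array([321.6, 114.8])), ([319, 118, 3, 1, 3], array([320., 118.])), ([306, 140, 15, 4, 27], array([312.3, 141.5])), ([282, 193, 4, 3, 10], array([283.2, 194. ]))]
side [([396, 116, 10, 23, 70], array([399.9, 129.2])), ([270, 217, 9, 8, 51], array([273.9, 220.7])), ([287, 242, 4, 3, 8], array([288.5, 243.1]))]
```

View pics/p4.png

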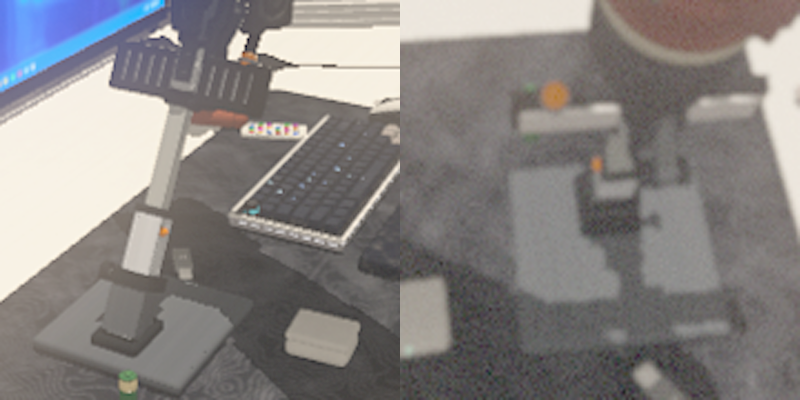

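Both views now show the orange button standing out of the mast (scene 283,194; side 288,243), so it is locked. I'll release, back off and look at the cap from close by.

```bash
python3 - <<'E'
from h import *
np.set_printoptions(precision=4,suppress=True)
robot.set_gripper(.05); o=st("open"); a=o["tool_pos"]
robot.line_to(a+M*.10,.12); st()
robot.set_gripper(0); 
I=robot.grab_frame("wrist"); cv2.imwrite("pics/w5.png",I)
h=cv2.cvtColor(I,cv2.COLOR_BGR2HSV); m_=cv2.inRange(h,(5,150,80),(22,255,255))
k,l,s,c=cv2.connectedComponentsWithStats(m_)
pred=TOP+M*(.0873+.008)+FR[:,1]*.05; print("pred",pred)
for j in range(1,k):
    if s[j][4]>60:
        u,v=s[j][0]+(s[j][2]-1)/2,s[j][1]+(s[j][3]-1)/2
        oo,d=ray("wrist",u,v); p=oo+d*((pred-oo)@M)/(d@M); print(s[j],p,"loc",FR.T@(p-pred))
def cen(n,box):
    i=cv2.cvtColor(robot.grab_frame(n),cv2.COLOR_BGR2HSV); m=cv2.inRange(i,(5,150,80),(22,255,255)); x0,x1,y0,y1=box
    ys,xs=np.nonzero(m[y0:y1,x0:x1]); return xs.mean()+x0,ys.mean()+y0
print(c1:=cen("scene",(312,332,105,122)),c2:=cen("side",(262,285,210,232)))
p,e=tri(ray("scene",*c1),ray("side",*c2)); print("tri",p,e,FR.T@(p-pred)); st()
E
```

```text
open 16.53 along 0.1261 F_bar [-0.1   0.03 -0.  ] w 0.0504 gf 0.0
 17.52 along 0.2255 F_bar [ 0.07 -0.25  0.45] w 0.0498 gf 0.0
pred [ 0.4921 -0.0516  0.2473]
[425  50  23  11  80] [0.4194 0.0306 0.2953] loc [0.096  0.0716 0.    ]
[422  62  23  12  92] [0.4281 0.0288 0.2942] loc [ 0.0939  0.0629 -0.    ]
[276 148  22  22 380] [ 0.4922 -0.0524  0.2468] loc [-0.0009 -0.     -0.    ]
[ 409  291  115   89 4348] [0.6463 0.0927 0.3294] loc [ 0.1641 -0.1562 -0.    ]
(np.float64(321.27272727272725), np.float64(114.86363636363636)) (np.float64(273.77966101694915), np.float64(220.11864406779662))
tri [ 0.4928 -0.0519  0.2465] 0.0009379042837008299 [-0.0007 -0.0007 -0.0006]
 18.2 along 0.2262 F_bar [-0.17  0.29 -0.15] w -0.0001 gf 0.0
```

View pics/w5.png

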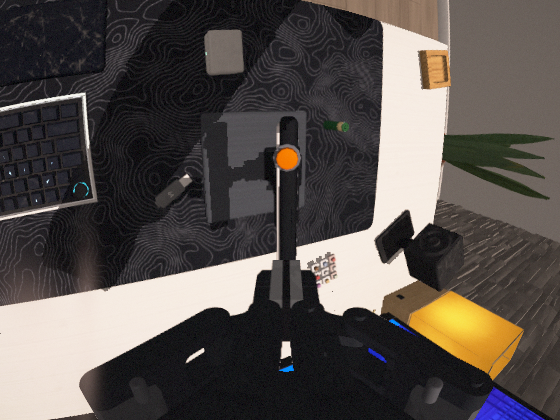

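The wrist view shows the cap at (287,158), within 1 mm of the prediction and the triangulated point. The mast and plate look steady, so I'll press it.

```bash
python3 - <<'E'
from h import *
cap=TOP+M*(.0873+.008)+FR[:,1]*.05+FR@[-.0008,-.0003,0]; r=robot.tip_reach; print(r)
robot.line_to(cap+M*(r+.05),.12); robot.line_to(cap+M*(r+.012),.08); st()
z=lambda:float((robot.observe()["tool_pos"]-cap)@M-r)
g=robot.line_to(cap+M*(r-.012),.015,guard=2); st(("contact",g)); zc=z(); print("z",zc)
g=robot.line_to(cap+M*(r+zc-.010),.012,guard=14); st(("push",g)); print("z",z())
robot.pause(.1); st(); print("z",z())
E
```

```text
0.0726
 19.39 along 0.1801 F_bar [ 0.03 -0.83  0.4 ] w 0.0 gf 0.0
('contact', True) 20.27 along 0.168 F_bar [ 0.24 -0.29  0.56] w -0.0002 gf 0.3
z 9.721548022582904e-05
('push', True) 20.78 along 0.1638 F_bar [0.54 0.45 5.79] w -0.0002 gf 3.0
z -0.004061222890308774
 20.88 along 0.1638 F_bar [0.79 1.01 5.39] w 0.0003 gf 3.0
z -0.004062047057056373
```

```bash
python3 - <<'E'
from h import *
cap=TOP+M*(.0873+.008)+FR[:,1]*.05+FR@[-.0008,-.0003,0]; r=robot.tip_reach
z=lambda:round(float((robot.observe()["tool_pos"]-cap)@M-r),4)
for k in(.0046,.0052,.0058,.0064,.007):
    g=robot.line_to(cap+M*(r-k),.008,guard=10); o=st((k,g)); print("z",z())
    if (FR.T@o["ft_force"])[2]>11 or g: break
o=robot.observe(); robot.line_to(o["tool_pos"]+M*.09,.12); st()
I=robot.grab_frame("scene")[90:270,210:390]; J=robot.grab_frame("side")[190:320,220:360]
g=lambda i:np.clip(255*(i/255.)**.55,0,255).astype(np.uint8)
cv2.imwrite("pics/p6.png",g(np.hstack([cv2.resize(I,(400,400),interpolation=2),cv2.resize(J,(400,400),interpolation=2)])))
E
```

```text
(0.0046, False) 21.13 along 0.1639 F_bar [1.08 1.3  8.55] w -0.0002 gf 4.1
z -0.004
(0.0052, False) 21.38 along 0.1637 F_bar [-0.26  2.4  12.  ] w -0.0001 gf 5.9
z -0.0042
 22.29 along 0.253 F_bar [-0.07  0.27  0.48] w 0.0002 gf 0.0
```

View pics/p6.png

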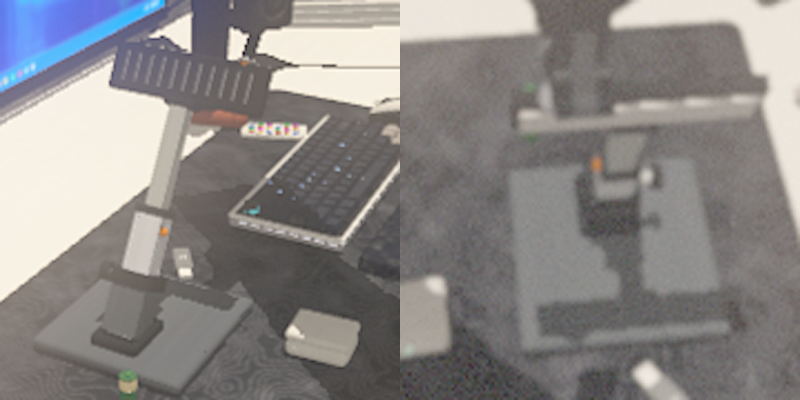

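The tip met a hard stop: 12 N with no further motion. In the scene crop the cap is much thinner, at (243,62). I'll move the arm clear and measure the cap's height once more.

```bash
python3 - <<'E'
from h import *
np.set_printoptions(precision=4,suppress=True)
o=robot.observe(); robot.line_to(o["tool_pos"]+M*.03-FR[:,1]*.07,.2); st()
pred=TOP+M*(.0873+.008)+FR[:,1]*.05
def cen(n,box):
    i=cv2.cvtColor(robot.grab_frame(n),cv2.COLOR_BGR2HSV); m=cv2.inRange(i,(5,150,80),(22,255,255)); x0,x1,y0,y1=box
    ys,xs=np.nonzero(m[y0:y1,x0:x1]); print(len(xs)); return xs.mean()+x0,ys.mean()+y0
print(c1:=cen("scene",(312,332,105,124)),c2:=cen("side",(262,285,210,238)))
p,e=tri(ray("scene",*c1),ray("side",*c2)); print("tri",p,e,FR.T@(p-pred))
for n,f in(("scene","pics/scene0.png"),("side","pics/side0.png")):
    d=cv2.absdiff(robot.grab_frame(n),cv2.imread(f)).max(2); print(n,(d>40).sum())
E
```

```text
22.92 along 0.2822 F_bar [0.05 0.55 0.07] w -0.0001 gf 0.0
3
0
(np.float64(320.0), np.float64(118.0)) (np.float64(nan), np.float64(nan))
 ** On entry to DLASCL parameter number  4 had an illegal value
 ** On entry to DLASCL parameter number  4 had an illegal value
 ** On entry to DLASCL parameter number  4 had an illegal value
 ** On entry to DLASCL parameter number  4 had an illegal value
 ** On entry to DLASCL parameter number  5 had an illegal value
 ** On entry to DLASCL parameter number  4 had an illegal value<stdin>:7: RuntimeWarning: Mean of empty slice.
  ret = ret.dtype.type(ret / rcount)
Traceback (most recent call last):
  File "h.py", line 14, in tri
    s=np.linalg.lstsq(np.c_[d,-e],p-o,rcond=None)[0]; a,b=o+d*s[0],p+e*s[1]
      ~~~~~~~~~~~~~~~^^^^^^^^^^^^^^^^^^^^^^^^^^^^
numpy.linalg.LinAlgError: SVD did not converge in Linear Least Squares
```

The arm hides the cap from the side camera, so I'll check by touch: a latched cap should be met about 4 mm lower than before.

```bash
python3 - <<'E'
from h import *
cap=TOP+M*(.0873+.008)+FR[:,1]*.05+FR@[-.0008,-.0003,0]; r=robot.tip_reach
z=lambda:round(float((robot.observe()["tool_pos"]-cap)@M-r),4)
robot.line_to(cap+M*(r+.05),.15); robot.line_to(cap+M*(r+.006),.08); robot.pause(.1); st()
g=robot.line_to(cap+M*(r-.009),.01,guard=2); st(g); print("touch",z())
g=robot.line_to(cap+M*(r-.009),.01,guard=16); st(g); print("stop",z())
robot.line_to(cap+M*(r+.1),.12); st()
# bar edge height nearby, from the wrist: apparent cap diameter etc.
I=robot.grab_frame("wrist"); m=cv2.inRange(cv2.cvtColor(I,cv2.COLOR_BGR2HSV),(5,150,80),(22,255,255))
k,l,s,c=cv2.connectedComponentsWithStats(m); print([x.tolist() for x in s[1:] if x[4]>40])
E
```

```text
24.6 along 0.1745 F_bar [ 0.97 -0.36  0.52] w 0.0 gf 0.0
True 25.57 along 0.1641 F_bar [1.07 0.16 3.9 ] w 0.0004 gf 2.4
touch -0.0038
True 25.88 along 0.1638 F_bar [0.59 1.66 8.14] w -0.0002 gf 3.6
stop -0.0041
 26.9 along 0.2673 F_bar [-0.23 -0.67 -0.09] w -0.0002 gf 0.0
[[418, 87, 18, 9, 44], [400, 298, 108, 75, 3110]]
```

```bash
python3 - <<'E'
from h import *
print(robot.job_done())
E
```

```text
the job is handed in; nothing more can be done
None
```

I pulled the light bar out about 87 mm until the orange lock button showed in both camera views, then pressed the switch to a hard stop. A second touch found it still in, about 4 mm lower than where the fingertips first met it. I let go and handed the job in at about 27 s, with no sign in the pictures that the stand or the bystanders had moved; I did not see the light itself come on, and the hand-in gave no verdict.

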